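# Find the tired spring mount and fold its tag down

### The job

The slab is off the microscope's anti-vibration base and one of its three spring mounts has gone soft. With the fingertips press the three round pads one after the other, from the left mount to the right one as the robot sees them, each until it clearly gives (about 5 mm or more), to find the softest; then push that mount's tag down flat and leave the other two tags standing. Use light finger pressure only, pick nothing up, and leave the thumbscrews, burner and dish where they are.

Things in the scene. Friction and masses are not known exactly. Their poses are not given: they have to be found in the camera images.
- plate: grey steel base plate, 210 (x) by 370 (y) by 12 mm high, lying on the steel work surface; origin under its centre, z up, y along its length (towards the robot's left, at most 0.3 rad off); fixed. It carries three spring mounts: left at (+10, +130) mm, middle at (-50, 0), right at (+10, -130) in its x, y
- mount_a: spring mount bolted on the plate, one of three that look alike (which of them stands left, in the middle or right changes): steel foot 72 by 60 mm, dark cup, coil spring, round pad on top, and a tag at its +x side. Origin on the plate's top, on the spring's axis, 12 mm above the work surface; axes parallel to the plate's; fixed
- mount_b: spring mount bolted on the plate, one of three that look alike (which of them stands left, in the middle or right changes): steel foot 72 by 60 mm, dark cup, coil spring, round pad on top, and a tag at its +x side. Origin on the plate's top, on the spring's axis, 12 mm above the work surface; axes parallel to the plate's; fixed
- mount_c: spring mount bolted on the plate, one of three that look alike (which of them stands left, in the middle or right changes): steel foot 72 by 60 mm, dark cup, coil spring, round pad on top, and a tag at its +x side. Origin on the plate's top, on the spring's axis, 12 mm above the work surface; axes parallel to the plate's; fixed
- pad_a_top (a point): centre of the flat top of mount_a's round rubber-faced pad (53 mm diameter, 48 mm above the plate, 60 mm above the work surface at rest); it goes straight down when pressed
- pad_a (a joint): how far the pad of mount_a is pressed down, m: 0 at rest (the tired spring lets its pad hang 0.7 mm lower, hardly to be seen), 0.014 at its stop; it springs back when let go. Good springs take about 7 to 8 N for 8 mm, the tired one less than 3 N
- tag_a_tip (a point): middle of the rounded upper edge of mount_a's tag: a bare aluminium flap 34 mm wide, 3 mm thick, reaching 41 mm from its hinge
- tag_a_hinge (a point): middle of the hinge of mount_a's tag, 44 mm from the pad's axis along the mount's +x, 10 mm above the plate (22 mm above the work surface); its axis is the mount's y. The hinge is fixed
- tag_a (a joint): angle of the tag of mount_a, rad: 0 standing up, leaning 0.35 rad (20 degrees) from vertical away from the pad; it grows as the tag folds further away from the pad (towards the mount's +x) and down; 1.22 when it lies flat, level with its hinge, at its stop. A stiff hinge (about 1 N at the upper edge) keeps it where it is left; it starts at 0 to 0.25
- pad_b_top (a point): centre of the flat top of mount_b's round rubber-faced pad (53 mm diameter, 48 mm above the plate, 60 mm above the work surface at rest); it goes straight down when pressed
- pad_b (a joint): how far the pad of mount_b is pressed down, m: 0 at rest (the tired spring lets its pad hang 0.7 mm lower, hardly to be seen), 0.014 at its stop; it springs back when let go. Good springs take about 7 to 8 N for 8 mm, the tired one less than 3 N
- tag_b_tip (a point): middle of the rounded upper edge of mount_b's tag: a bare aluminium flap 34 mm wide, 3 mm thick, reaching 41 mm from its hinge
- tag_b_hinge (a point): middle of the hinge of mount_b's tag, 44 mm from the pad's axis along the mount's +x, 10 mm above the plate (22 mm above the work surface); its axis is the mount's y. The hinge is fixed
- tag_b (a joint): angle of the tag of mount_b, rad: 0 standing up, leaning 0.35 rad (20 degrees) from vertical away from the pad; it grows as the tag folds further away from the pad (towards the mount's +x) and down; 1.22 when it lies flat, level with its hinge, at its stop. A stiff hinge (about 1 N at the upper edge) keeps it where it is left; it starts at 0 to 0.25
- pad_c_top (a point): centre of the flat top of mount_c's round rubber-faced pad (53 mm diameter, 48 mm above the plate, 60 mm above the work surface at rest); it goes straight down when pressed
- pad_c (a joint): how far the pad of mount_c is pressed down, m: 0 at rest (the tired spring lets its pad hang 0.7 mm lower, hardly to be seen), 0.014 at its stop; it springs back when let go. Good springs take about 7 to 8 N for 8 mm, the tired one less than 3 N
- tag_c_tip (a point): middle of the rounded upper edge of mount_c's tag: a bare aluminium flap 34 mm wide, 3 mm thick, reaching 41 mm from its hinge
- tag_c_hinge (a point): middle of the hinge of mount_c's tag, 44 mm from the pad's axis along the mount's +x, 10 mm above the plate (22 mm above the work surface); its axis is the mount's y. The hinge is fixed
- tag_c (a joint): angle of the tag of mount_c, rad: 0 standing up, leaning 0.35 rad (20 degrees) from vertical away from the pad; it grows as the tag folds further away from the pad (towards the mount's +x) and down; 1.22 when it lies flat, level with its hinge, at its stop. A stiff hinge (about 1 N at the upper edge) keeps it where it is left; it starts at 0 to 0.25
- screw1: steel thumbscrew of the slab, standing on its head on the plate: head 24 mm diameter, 12 mm high, shank 8 mm diameter, 36 mm high in all; loose; origin under its centre
- screw2: steel thumbscrew of the slab, standing on its head on the plate: head 24 mm diameter, 12 mm high, shank 8 mm diameter, 36 mm high in all; loose; origin under its centre
- burner: glass spirit burner with a brass top, 72 mm diameter, 90 mm high, standing on the work surface beyond the plate's +y end; loose; origin under its centre
- dish: covered clear culture dish, 92 mm diameter, 16 mm high, on the work surface beyond the plate's -y end; loose; origin under its centre

How it is judged:
On the way, in this order (a step that is already met when the one before it is completed fails the run):
1. the left pad is pressed down at least 4 mm (((y of pad_a_top in the frame of plate above 0.065 m and value of joint pad_a above 0.004 m) or (y of pad_b_top in the frame of plate above 0.065 m and value of joint pad_b above 0.004 m) or (y of pad_c_top in the frame of plate above 0.065 m and value of joint pad_c above 0.004 m))), for 0.05 s.
2. then the middle pad is pressed down at least 4 mm (((y of pad_a_top in the frame of plate between -0.065 and 0.065 m and value of joint pad_a above 0.004 m) or (y of pad_b_top in the frame of plate between -0.065 and 0.065 m and value of joint pad_b above 0.004 m) or (y of pad_c_top in the frame of plate between -0.065 and 0.065 m and value of joint pad_c above 0.004 m))), for 0.05 s.
3. then the right pad is pressed down at least 4 mm (((y of pad_a_top in the frame of plate below -0.065 m and value of joint pad_a above 0.004 m) or (y of pad_b_top in the frame of plate below -0.065 m and value of joint pad_b above 0.004 m) or (y of pad_c_top in the frame of plate below -0.065 m and value of joint pad_c above 0.004 m))), for 0.05 s.
4. then the tag of the softest mount is pushed down flat (((value of joint pad_a above 0.0003 m and value of joint tag_a above 1.1 rad) or (value of joint pad_b above 0.0003 m and value of joint tag_b above 1.1 rad) or (value of joint pad_c above 0.0003 m and value of joint tag_c above 1.1 rad))), for 0.2 s.
At the end, for the whole second after the job is handed in: The softest mount's tag lies flat (over 1.1 rad), the other two still stand (under 0.5 rad), all pads are up (within 3 mm), screws, burner and dish within 20 mm of their places. The rules know the soft pad by its resting over 0.3 mm low; find it by pressing (((value of joint pad_a above 0.0003 m and value of joint tag_a above 1.1 rad) or (value of joint pad_a below 0.0003 m and value of joint tag_a below 0.5 rad)) and ((value of joint pad_b above 0.0003 m and value of joint tag_b above 1.1 rad) or (value of joint pad_b below 0.0003 m and value of joint tag_b below 0.5 rad)) and ((value of joint pad_c above 0.0003 m and value of joint tag_c above 1.1 rad) or (value of joint pad_c below 0.0003 m and value of joint tag_c below 0.5 rad)) and value of joint each of pad_a, pad_b, pad_c below 0.003 m and distance of each of screw1, screw2, burner, dish from where it was at the start of the episode below 0.02 m); the robot touches nothing.
It fails at once if the tag of a good mount is pushed over (past 0.6 rad) ((value of joint pad_a below 0.0003 m and value of joint tag_a above 0.6 rad) or (value of joint pad_b below 0.0003 m and value of joint tag_b above 0.6 rad) or (value of joint pad_c below 0.0003 m and value of joint tag_c above 0.6 rad)).
It fails at once if a thumbscrew, the burner or the dish is moved by 20 mm, lifted or knocked over (distance of any of screw1, screw2, burner, dish from where it was at the start of the episode above 0.02 m or angle between any of screw1, screw2, burner, dish's own z axis and vertical above 0.4 rad).
It fails at once if the robot leans on a mount with more than 60 N (contact force between any of the arm, the fingers and mount_a above 60 N or contact force between any of the arm, the fingers and mount_b above 60 N or contact force between any of the arm, the fingers and mount_c above 60 N).
It also fails if it takes over 58 s, if anything falls off the work surface, if the arm or the gripper's body presses on something with over 40 N, if the wrist force passes 120 N, or if a joint passes its speed limit or range.

### The arm

A 6-joint arm with a two-finger parallel gripper is mounted at the origin on the work surface. World frame = base frame: x ahead of the robot, y to its left, z up, the work surface at z = 0. Lengths are in m, angles in rad, forces in N, time in s.
With the tool pointing down it reaches from about 0.3 to 0.875 m from the base axis. Payload 6.4 kg.
Tool frame: the origin (TCP) lies at the centre of the arm's flange, where the gripper is bolted on; the fingertips stand 173 mm ahead of it and the grasp point (between the pads) lies 155 mm ahead of it; z points along the fingers, x is the direction in which the jaws open and shut, and the axes are right-handed (so a half turn about z gives the same grasp; the last joint's range is limited). The gripper opens to 85 mm and grips with 20 to 120 N. Pads are 22 mm wide; open, the fingers measure 114 mm over their backs; the gripper's body (76 mm by 85 mm) begins 54 mm behind the grasp point. The pads swing forward as they close: fully open they stand 13 mm farther back than shut.
Start: joints at [-1.314, 0.181, 1.607, -0, 1.354, -0.206], TCP at [0.257, -0.515, 0.405] pointing down, gripper open.
Joint ranges: [-2.99, 2.99], [-0.89, 2.07], [0.3, 2.58], [-1.14, 4.28], [0, 2.63], [-3.12, 3.12]. Speed limits (rad/s): [2.57, 2.57, 3.01, 3.14, 3.14, 3.14].

### API

Orientations are given as a unit quaternion [w, x, y, z].
In Python, from bench import ctrl gives the robot as it stands. The module is installed in compiled form; this text tells all that it offers.
- The arm moves only by the tool move_arm, never from a script. Its argument "moves" is a list of rows, each an object of numbers: "gripper": the opening in per cent of the stroke, from 0 (shut) to 100 (fully open); "x", "y", "z": the shift along the tool's x, y, z in cm; "roll": the turn about the tool's z in degrees. In form: [{"gripper": .., "x": .., "y": .., "z": .., "roll": ..}, ...]. A call has 1 to 5 rows; each row shifts and turns the commanded pose from where the row before left it, along the tool's axes as they then stand; what a row does not reach is not made up. A row lasts 1/8 s, in which the tool goes at most 62.5 mm and 10.7 degrees, less where a joint would pass 70% of its speed; a pose out of reach is approached as far as the arm can. A call is refused whole if a number of a shift passes 6.25 or a number of a turn 10.7, either way. A call with a gripper value outside its range is refused whole. The fingers move at their own pace and stop on an object; the grip force is fixed at half the most. Time passes only in rows, so rows that do not move let the fingers close. It gives the time, the measured TCP pose, the force and the opening at its end, in the units of the state.
- ctrl.get_obs(): the state, without advancing time (a new reading comes with each control period).
- ctrl.camera(name): name is "scene" or "side" or "wrist"; returns a dict with "img" (480x640x3 uint8, red, green, blue), "fx", "fy", "cx", "cy" (pixels), "world_from_camera" (4x4, takes a point from camera to world coordinates); the wrist camera has in their place "tool_from_camera" (4x4, takes a point from camera to tool coordinates, whose origin is the TCP and whose axes are the tool frame's). Camera axes: x right, y up, looking along -z (the intrinsics and any distortion apply to the point x, -y, -z); pixel columns grow to the right and rows downward; lengths in m; the calibration is good to about 2 mm. A picture is of the moment at which its call begins: read the wrist's pose just before it. There is no depth.
- ctrl.hand_in(): hands the job in, once; it reports no verdict.
The state is a dict: "time_s": time; "q": joint angles; "dq": joint speeds; "joint_efforts": joint torques, N m; "eef_pos": TCP position; "eef_rot": TCP orientation; "wrist_force": force on the tool from outside, world axes, zero at the start; "torque": the same for the moment, N m; "opening": opening from 0.0 (shut) to 1.0 (fully open).
Only numpy, scipy, OpenCV 4.12 (cv2) and the standard library are available. Lean on these libraries where they do the work, as an engineer would, in place of code of your own. Each camera call takes 0.05 s, during which the arm holds its last target. There are 200 camera calls.

## Working session

There is one attempt and no reset: what is moved stays moved. The work goes in short steps, Python scripts to look and compute and a tool call to move; the robot and the scene stay as the last step left them, time stands still between calls to the robot, and variables do not carry over. Pictures are saved under pics/ and viewed, about 8 in all and at most 12, crops included, and the job is handed in when it is done.

Besides the shell and the picture viewer there is one more tool, called after "Emit:" as a command line: name --argument value ..., lists and objects as JSON in quotes. move_arm: Moves the arm, as the interface text tells. Its arguments: {"type":"object","properties":{"moves":{"type":"array","items":{"type":"object","properties":{"gripper":{"type":"number"},"x":{"type":"number"},"y":{"type":"number"},"z":{"type":"number"},"roll":{"type":"number"}}}}},"required":["moves"]}

```bash
mkdir -p pics; python3 - <<'E'
from bench import ctrl
import cv2,numpy as np
o=ctrl.get_obs();print(o)
for n in("scene","side"):
    c=ctrl.camera(n);cv2.imwrite(f"pics/{n}0.png",c["img"][:,:,::-1]);print(n,{k:(np.round(v,4).tolist() if k!="img" else 0) for k,v in c.items()})
E
```

```text
{'time_s': 0.0, 'q': array([-1.31429968e+00,  1.81555989e-01,  1.60799833e+00,  1.13880315e-05,
        1.35383574e+00, -2.06311777e-01]), 'dq': array([ 3.07570081e-03, -3.24965281e-04,  1.19562165e-03, -1.96818132e-04,
        7.82826643e-05,  2.28854993e-04]), 'joint_efforts': array([ 9.39504457e-05, -4.44881022e+01, -3.51335299e+01, -3.56236369e-04,
        9.07746231e-03,  1.01372282e-05]), 'eef_pos': array([ 0.2566612 , -0.51425401,  0.40378017]), 'eef_rot': array([-6.23363721e-04,  8.50429150e-01, -5.26088826e-01, -6.47392086e-04]), 'wrist_force': array([ 0.34205127, -0.23107136, -0.40215183]), 'torque': array([-0.02600966, -0.02319215, -0.01346674]), 'opening': 1.001748843904144}
scene {'img': 0, 'fx': 465.5662, 'fy': 465.5662, 'cx': 320.8243, 'cy': 232.6676, 'world_from_camera': [[0.8907, -0.2897, 0.3503, 0.8444], [0.4545, 0.5825, -0.6738, -0.5295], [-0.0088, 0.7594, 0.6505, 0.6404], [0.0, 0.0, 0.0, 1.0]]}
side {'img': 0, 'fx': 529.0348, 'fy': 529.0348, 'cx': 318.0256, 'cy': 240.8831, 'world_from_camera': [[-0.8502, 0.3093, -0.426, 0.0816], [-0.5262, -0.5262, 0.668, 0.7322], [-0.0176, 0.7921, 0.6101, 0.7204], [0.0, 0.0, 0.0, 1.0]]}
```

View pics/scene0.png

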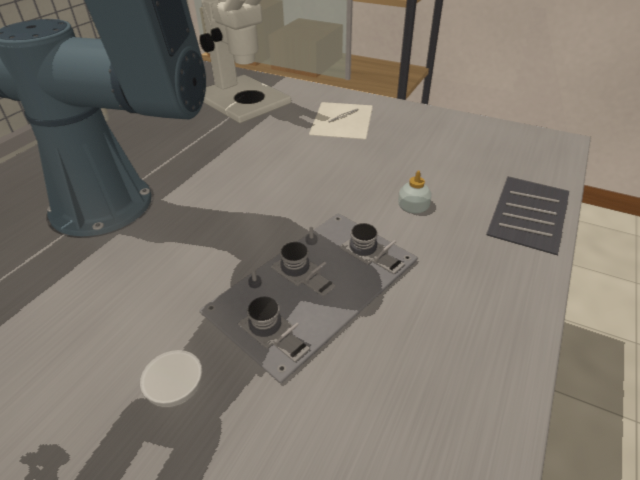

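View pics/side0.png

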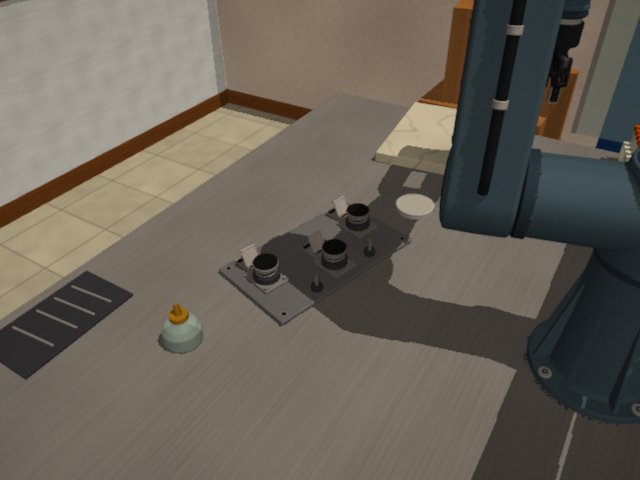

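The scene view shows the pad tops at about (364,232) left, (294,252) middle and (263,308) right. In the side view they are at (266,262), (334,248) and (358,211). Next I find the dark pad ellipses and triangulate them.

```bash
cat > h.py <<'E'
import numpy as np,cv2
def ray(c,u,v):
    M=c["world_from_camera"];d=M[:3,:3]@np.array([(u-c["cx"])/c["fx"],-(v-c["cy"])/c["fy"],-1]);return M[:3,3],d
def onz(c,u,v,z):
    p,d=ray(c,u,v);return p+d*(z-p[2])/d[2]
L=np.array([[.01,.13],[-.05,0],[.01,-.13]])
def fit(P):
    m=P.mean(0);l=L-L.mean(0);q=P-m
    a=np.arctan2((l[:,0]*q[:,1]-l[:,1]*q[:,0]).sum(),(l*q).sum())
    R=np.array([[np.cos(a),-np.sin(a)],[np.sin(a),np.cos(a)]]);t=m-R@L.mean(0)
    return a,R,t,P-(L@R.T+t)
E
python3 - <<'E'
from bench import ctrl
from h import *
G={"scene":[(364,232),(294,252),(263,308)],"side":[(266,262),(334,248),(358,211)]}
cr=[]
for n in G:
    c=ctrl.camera(n);g=cv2.cvtColor(c["img"],cv2.COLOR_RGB2GRAY)
    P=[]
    for u,v in G[n]:
        w=g[v-22:v+23,u-22:u+23]
        m=(w<38).astype(np.uint8)
        k,lab,st,ce=cv2.connectedComponentsWithStats(m)
        cand=[i for i in range(1,k) if st[i,4]>60]
        i=min(cand,key=lambda i:np.hypot(*(ce[i]-22)))
        cs,_=cv2.findContours((lab==i).astype(np.uint8),0,1);e=cv2.fitEllipse(max(cs,key=len))
        uv=np.array(e[0])+[u-22,v-22];p=onz(c,*uv,.060)[:2];P.append(p)
        print(n,uv.round(1),np.round(e[1],1),st[i,4],w.min(),p.round(4))
        cr.append(cv2.resize(np.hstack([c["img"][v-22:v+23,u-22:u+23,::-1],cv2.merge([(lab==i).astype(np.uint8)*255]*3)]),None,fx=4,fy=4,interpolation=0))
    a,R,t,r=fit(np.array(P));print("fit",a,t,r.round(4).tolist())
    for z,name,uv in ([(.012,"corners",[(205,308),(282,374),(416,262),(338,215)])] if n=="scene" else [(.012,"corners",[(220,269),(285,321),(411,241)])]):
        for x in uv: print(name,(R.T@(onz(c,*x,z)[:2]-t)).round(3))
cv2.imwrite("pics/c.png",cv2.resize(np.vstack([np.hstack(cr[:2]),np.hstack(cr[2:4]),np.hstack(cr[4:])]),(720,540)))
E
```

```text
scene [364.2 231.7] [13.8 21.3] 254 30 [0.6052 0.1112]
scene [293.  251.1] [16.3 21.8] 305 24 [0.5097 0.0027]
scene [257.  307.5] [14.2 21.8] 258 21 [ 0.5239 -0.1398]
fit -0.31229690343666827 [ 0.55579278 -0.01168952] [[-0.0001, 0.0023], [0.0015, -0.001], [-0.0015, -0.0013]]
corners [-0.09  -0.174]
corners [ 0.104 -0.166]
corners [0.104 0.178]
corners [-0.103  0.179]
side [265. 261.] [15.7 23.1] 312 10 [0.5982 0.1165]
side [334.1 246.5] [14.9 23.3] 299 3 [0.505  0.0084]
side [357.6 209.6] [11.6 21.2] 216 3 [ 0.5269 -0.1317]
fit -0.27926239084338983 [ 0.55296601 -0.00502495] [[-0.0002, -0.0007], [0.0001, -0.0004], [0.0001, 0.001]]
corners [0.102 0.18 ]
corners [-0.104  0.176]
corners [-0.107 -0.177]
```

View pics/c.png

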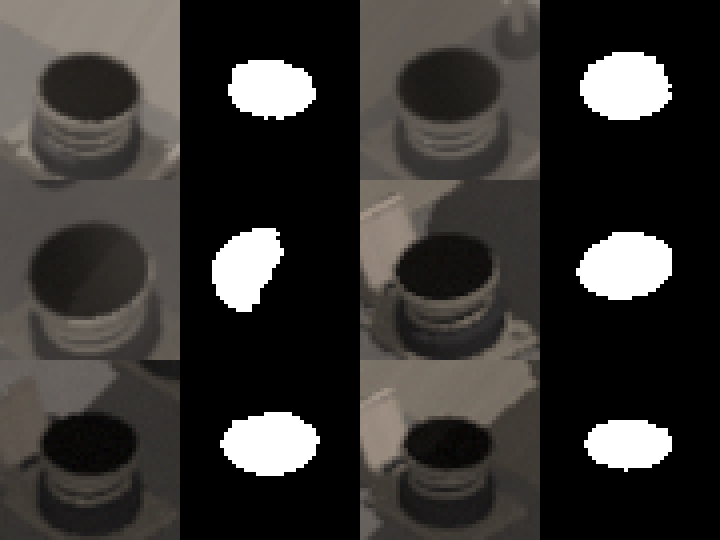

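The side-view fit is clean, with yaw about -0.28 and residuals of 1 mm or less. The scene-view blob for the right pad is cut by a shadow. The two views differ by about 7 mm, so I'll use the mean and check it with the wrist camera. First I turn so that tool y lies along plate -x, and shut the gripper.

Emit:
move_arm --moves '[{"gripper": 0,"roll": 10.6},{"gripper": 0,"roll": 10.6},{"gripper": 0,"roll": 10.6},{"gripper": 0,"roll": 10.6},{"gripper": 0}]'

```text
validation failed for argument at $.mo...
```

```bash
cat >> h.py <<'E'
from scipy.spatial.transform import Rotation as Ro
A=-.28;T=np.array([.556,-.008])
RP=np.array([[np.cos(A),-np.sin(A)],[np.sin(A),np.cos(A)]])
def pw(x,y): return RP@np.array([x,y])+T
def tool(o):
    w=o["eef_rot"];return Ro.from_quat([w[1],w[2],w[3],w[0]]).as_matrix()
def rel(o,target):  # tool shift in cm to bring fingertip (173 mm) to world target
    R=tool(o);return (R.T@(np.asarray(target)-o["eef_pos"]-.173*R[:,2])*100).round(2)
E
python3 - <<'E'
from bench import ctrl
from h import *
o=ctrl.get_obs();R=tool(o);print(o["eef_pos"],R.round(3).tolist(),o["opening"],o["wrist_force"])
for l in L: print(pw(*l).round(4),rel(o,[*pw(*l),.15]))
E
```

```text
[ 0.25668569 -0.51435351  0.4041133 ] [[0.446, -0.895, -0.0], [-0.895, -0.446, 0.001], [-0.001, -0.0, -1.0]] 1.0009641528345448 [ 0.00380869 -0.19014308  1.1844917 ]
[0.6015 0.1142] [-40.82 -58.91   8.17]
[0.5079 0.0058] [-35.3  -45.7    8.16]
[ 0.5297 -0.1357] [-21.66 -41.33   8.14]
```

Emit:
move_arm --moves '[{"gripper": 0,"x": 0,"y": 0,"z": 0,"roll": 10.6},{"gripper": 0,"x": 0,"y": 0,"z": 0,"roll": 10.6},{"gripper": 0,"x": 0,"y": 0,"z": 0,"roll": 10.6},{"gripper": 0,"x": 0,"y": 0,"z": 0,"roll": 10.6},{"gripper": 0,"x": 0,"y": 0,"z": 0,"roll": 0}]'

```text
time_s: 0.82
eef_pos: [0.2567, -0.5145, 0.4045]
eef_rot: [0.0, -0.603, 0.798, 0.0]
wrist_force: [0.3, -0.4, -0.1]
opening: 0.002
```

```bash
cat > s.py <<'E'
from bench import ctrl
from h import *
o=ctrl.get_obs();R=tool(o);print(o["time_s"],o["eef_pos"].round(4),R[:,0].round(3),o["opening"],o["wrist_force"].round(2))
for l in L: print(pw(*l).round(4),rel(o,[*pw(*l),.15]))
E
python3 s.py
```

```text
0.825 [ 0.2567 -0.5145  0.4045] [-0.272 -0.962 -0.   ] 0.0020366110055222643 [ 0.25 -0.42 -0.13]
[0.6015 0.1142] [-69.86 -16.08   8.17]
[0.5079 0.0058] [-56.89 -10.03   8.17]
[ 0.5297 -0.1357] [-43.86 -15.97   8.16]
```

Emit:
move_arm --moves '[{"gripper": 0,"x": -5.7,"y": -1,"z": 0,"roll": 0},{"gripper": 0,"x": -5.7,"y": -1,"z": 0,"roll": 0},{"gripper": 0,"x": -5.7,"y": -1,"z": 0,"roll": 0},{"gripper": 0,"x": -5.7,"y": -1,"z": 0,"roll": 0},{"gripper": 0,"x": -5.7,"y": -1,"z": 0,"roll": 0}]'

```text
time_s: 1.45
eef_pos: [0.3833, -0.2524, 0.4048]
eef_rot: [0.0, -0.604, 0.797, -0.0]
wrist_force: [0.5, -0.3, -0.5]
opening: 0.004
```

Emit:
move_arm --moves '[{"gripper": 0,"x": -5.7,"y": -1,"z": 0,"roll": 0},{"gripper": 0,"x": -5.7,"y": -1,"z": 0,"roll": 0},{"gripper": 0,"x": -5.7,"y": -1,"z": 0,"roll": 0},{"gripper": 0,"x": -5.7,"y": -1,"z": 0,"roll": 0},{"gripper": 0,"x": -5.7,"y": -1,"z": 0,"roll": 0}]'

```text
time_s: 2.08
eef_pos: [0.5094, 0.0083, 0.4049]
eef_rot: [0.0, -0.605, 0.797, -0.0]
wrist_force: [1.4, -0.4, -0.2]
opening: -0.006
```

Emit:
move_arm --moves '[{"gripper": 0,"x": 0,"y": 0,"z": 0,"roll": 0},{"gripper": 0,"x": 0,"y": 0,"z": 0,"roll": 0}]'

```text
time_s: 2.33
eef_pos: [0.5088, 0.0065, 0.4044]
eef_rot: [-0.0, -0.604, 0.797, 0.0]
wrist_force: [0.1, 0.4, -0.9]
opening: -0.002
```

```bash
python3 s.py; python3 - <<'E'
from bench import ctrl
from h import *
c=ctrl.camera("wrist");cv2.imwrite("pics/w1.png",c["img"][:,:,::-1]);print(c["fx"],c["cx"],c["cy"],c["tool_from_camera"].round(3).tolist())
E
```

```text
2.325 [0.5088 0.0065 0.4044] [-0.27  -0.963  0.001] -0.0017121849101239958 [ 0.12  0.43 -0.9 ]
[0.6015 0.1142] [-12.89  -6.04   8.13]
[0.5079 0.0058] [0.07 0.05 8.14]
[ 0.5297 -0.1357] [13.11 -5.87  8.15]
352.0829001374116 322.46616350642836 238.60162114745742 [[1.0, -0.0, 0.0, 0.002], [-0.0, -0.95, -0.312, -0.078], [0.0, 0.312, -0.95, 0.032], [0.0, 0.0, 0.0, 1.0]]
```

View pics/w1.png

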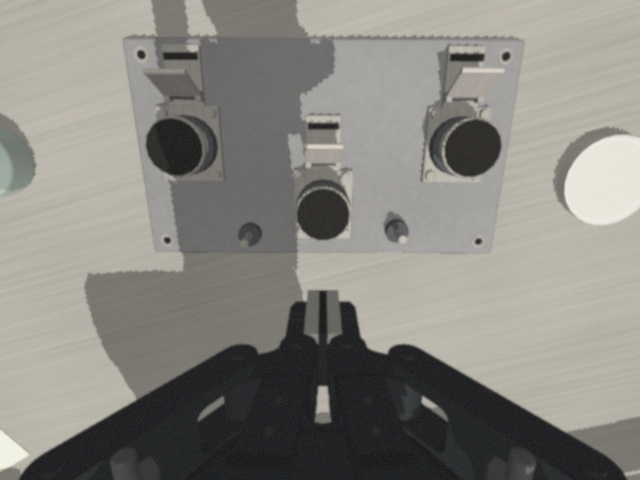

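The wrist view shows the pads at about (181,147), (323,212) and (467,147), with all the tags standing. The plate is square to the tool. I'll cast these onto z = 60 mm.

```bash
python3 - <<'E'
from bench import ctrl
from h import *
o=ctrl.get_obs();c=ctrl.camera("wrist");W=np.eye(4);W[:3,:3]=tool(o);W[:3,3]=o["eef_pos"];c["world_from_camera"]=W@c["tool_from_camera"]
g=cv2.cvtColor(c["img"],cv2.COLOR_RGB2GRAY);P=[]
for u,v in [(181,147),(323,212),(467,147)]:
    w=g[v-45:v+46,u-45:u+46];k,lab,st,ce=cv2.connectedComponentsWithStats((w<52).astype(np.uint8),connectivity=4);i=lab[45,45]
    cs,_=cv2.findContours(cv2.morphologyEx((lab==i).astype(np.uint8),cv2.MORPH_OPEN,np.ones((15,15),np.uint8)),0,1);e=cv2.fitEllipse(max(cs,key=len))
    for q in (np.array(e[0])+[u-45,v-45],(u,v)): print(np.round(q,1),np.round(e[1],1),onz(c,*q,.06)[:2].round(4))
    P.append(onz(c,u,v,.06)[:2])
a,R,t,r=fit(np.array(P));print(a,t,r.round(4).tolist())
for q in [(124,38),(524,38),(492,252),(154,252)]:print("corner",(R.T@(onz(c,*q,.012)[:2]-t)).round(4))
E
```

```text
[175.5 147. ] [45.7 55.1] [0.5985 0.1102]
[181 147] [45.7 55.1] [0.5972 0.1057]Traceback (most recent call last):
  File "<stdin>", line 7, in <module>
ValueError: max() iterable argument is empty
```

```bash
python3 - <<'E'
from bench import ctrl
from h import *
o=ctrl.get_obs();c=ctrl.camera("wrist");W=np.eye(4);W[:3,:3]=tool(o);W[:3,3]=o["eef_pos"];c["world_from_camera"]=W@c["tool_from_camera"]
P=np.array([onz(c,u,v,.06)[:2] for u,v in [(175.5,147),(323,212),(472,147)]])
a,R,t,r=fit(P);print(P.round(4),a,t,r.round(4).tolist())
for q in [(124,38),(524,38),(492,252),(154,252)]:print("corner",(R.T@(onz(c,*q,.012)[:2]-t)).round(4))
E
```

```text
[[ 0.5987  0.1098]
 [ 0.5085  0.0032]
 [ 0.5288 -0.1361]] -0.2777983657833826 [ 0.55493536 -0.01045354] [[-0.0015, -0.0021], [0.0017, -0.0001], [-0.0001, 0.0021]]
corner [0.1021 0.1814]
corner [ 0.1024 -0.1822]
corner [-0.105  -0.1845]
corner [-0.1053  0.185 ]
```

```bash
sed -i 's/^A=.*/A=-.278;T=np.array([.5555,-.0095])/' h.py; python3 s.py
```

```text
2.475 [0.5086 0.0052 0.4046] [-0.274 -0.962  0.   ] 4.849816848744625e-05 [-0.16  0.6  -0.2 ]
[0.6008 0.1128] [-12.88  -5.91   8.16]
[0.5074 0.0042] [0.12 0.09 8.16]
[ 0.5294 -0.1373] [13.12 -5.91  8.17]
```

Emit:
move_arm --moves '[{"gripper": 0,"x": -4.2,"y": -2.0,"z": 2,"roll": 0},{"gripper": 0,"x": -4.2,"y": -2.0,"z": 3,"roll": 0},{"gripper": 0,"x": -4.2,"y": -1.8,"z": 3,"roll": 0},{"gripper": 0,"x": 0,"y": 0,"z": 0,"roll": 0},{"gripper": 0,"x": 0,"y": 0,"z": 0,"roll": 0}]'

```text
time_s: 3.1
eef_pos: [0.5992, 0.1105, 0.3248]
eef_rot: [-0.0, -0.602, 0.798, -0.0]
wrist_force: [0.5, -0.5, 0.2]
opening: -0.004
```

```bash
python3 s.py
```

```text
3.1 [0.5992 0.1105 0.3248] [-0.274 -0.962  0.   ] -0.0035802670659846533 [ 0.49 -0.46  0.17]
[0.6008 0.1128] [-0.27 -0.09  0.18]
[0.5074 0.0042] [12.73  5.91  0.19]
[ 0.5294 -0.1373] [25.73 -0.09  0.19]
```

Emit:
move_arm --moves '[{"gripper": 0,"x": -0.3,"y": 0,"z": 4,"roll": 0},{"gripper": 0,"x": 0,"y": 0,"z": 4,"roll": 0},{"gripper": 0,"x": 0,"y": 0,"z": 0,"roll": 0},{"gripper": 0,"x": 0,"y": 0,"z": 0,"roll": 0}]'

```text
time_s: 3.6
eef_pos: [0.6008, 0.1136, 0.2473]
eef_rot: [0.001, -0.602, 0.798, -0.001]
wrist_force: [1.1, 0.2, 1.3]
opening: 0.002
```

Emit:
move_arm --moves '[{"gripper": 0,"x": 0,"y": 0,"z": 0.5,"roll": 0},{"gripper": 0,"x": 0,"y": 0,"z": 0.5,"roll": 0},{"gripper": 0,"x": 0,"y": 0,"z": 0,"roll": 0},{"gripper": 0,"x": 0,"y": 0,"z": 0,"roll": 0}]'

```text
time_s: 4.1
eef_pos: [0.6, 0.1146, 0.2348]
eef_rot: [0.0, -0.603, 0.798, -0.0]
wrist_force: [0.2, -0.6, 0.5]
opening: -0.007
```

Emit:
move_arm --moves '[{"gripper": 0,"x": 0,"y": 0,"z": 0.4,"roll": 0},{"gripper": 0,"x": 0,"y": 0,"z": 0,"roll": 0},{"gripper": 0,"x": 0,"y": 0,"z": 0,"roll": 0}]'

```text
time_s: 4.47
eef_pos: [0.6, 0.1146, 0.2307]
eef_rot: [-0.0, -0.603, 0.798, 0.0]
wrist_force: [0.2, 0.8, 1.2]
opening: 0.002
```

Emit:
move_arm --moves '[{"gripper": 0,"x": 0,"y": 0,"z": 0.4,"roll": 0},{"gripper": 0,"x": 0,"y": 0,"z": 0,"roll": 0},{"gripper": 0,"x": 0,"y": 0,"z": 0,"roll": 0}]'

```text
time_s: 4.85
eef_pos: [0.6001, 0.1146, 0.2268]
eef_rot: [0.0, -0.603, 0.798, -0.0]
wrist_force: [-0.3, -0.2, 3.0]
opening: 0.003
```

Emit:
move_arm --moves '[{"gripper": 0,"x": 0,"y": 0,"z": 0.3,"roll": 0},{"gripper": 0,"x": 0,"y": 0,"z": 0,"roll": 0},{"gripper": 0,"x": 0,"y": 0,"z": 0,"roll": 0}]'

```text
time_s: 5.22
eef_pos: [0.6001, 0.1146, 0.2238]
eef_rot: [0.0, -0.603, 0.798, -0.0]
wrist_force: [-0.4, 0.1, 3.2]
opening: 0.004
```

```bash
cat > f.py <<'E'
from bench import ctrl
import numpy as np
F=[];Z=[]
for i in range(10):
    ctrl.camera("side");o=ctrl.get_obs();F.append(o["wrist_force"][2]);Z.append(o["eef_pos"][2])
print(np.round(F,1),"mean",np.mean(F).round(2),"tip z",(np.mean(Z)-.173).round(4))
E
python3 f.py
```

```text
[2.9 3.9 3.2 2.1 2.6 3.2 2.7 2.4 3.  2.9] mean 2.88 tip z 0.0508
```

Emit:
move_arm --moves '[{"gripper": 0,"x": 0,"y": 0,"z": 0.2,"roll": 0},{"gripper": 0,"x": 0,"y": 0,"z": 0,"roll": 0}]'

```text
time_s: 5.98
eef_pos: [0.6001, 0.1145, 0.2217]
eef_rot: [0.0, -0.603, 0.798, -0.0]
wrist_force: [1.5, -0.1, 3.9]
opening: -0.004
```

```bash
python3 f.py;  python3 - <<'E'
from bench import ctrl
import cv2
a=ctrl.camera("side")["img"][220:310,210:330,::-1];b=ctrl.camera("scene")["img"][190:280,310:430,::-1]
import numpy as np
cv2.imwrite("pics/p1.png",cv2.resize(np.hstack([a,b]),(800,300),interpolation=2))
E
```

```text
[4.1 4.  4.4 3.5 4.7 3.6 3.4 4.  4.3 3.7] mean 3.97 tip z 0.0488
```

View pics/p1.png

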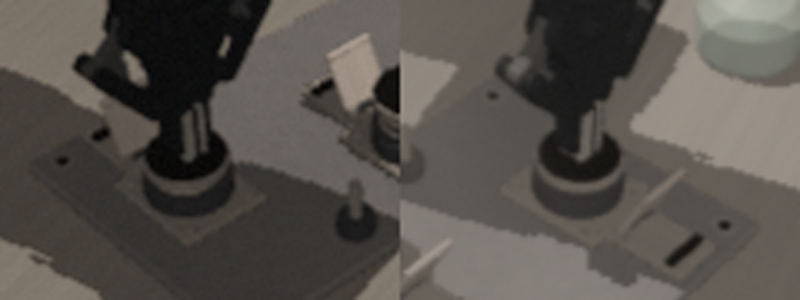

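Pad 1 is clearly pressed in nearly to its stop: about 4 N at 11 mm or so, a low force. I'll press the others for comparison.

Emit:
move_arm --moves '[{"gripper": 0,"x": 0,"y": 0,"z": -4.5,"roll": 0},{"gripper": 0,"x": 4.4,"y": 2,"z": 0,"roll": 0},{"gripper": 0,"x": 4.4,"y": 2,"z": 0,"roll": 0},{"gripper": 0,"x": 4.4,"y": 2,"z": 0,"roll": 0},{"gripper": 0,"x": 0,"y": 0,"z": 0,"roll": 0}]'

```text
time_s: 7.2
eef_pos: [0.5037, 0.0025, 0.2654]
eef_rot: [-0.002, -0.601, 0.799, 0.002]
wrist_force: [0.5, -0.1, -0.2]
opening: 0.001
```

```bash
python3 s.py; python3 f.py
```

```text
7.2 [0.5037 0.0025 0.2654] [-0.277 -0.961  0.001] 0.0010054021088902864 [ 0.48 -0.05 -0.2 ]
[0.6008 0.1128] [-13.29  -6.34  -5.8 ]
[0.5074 0.0042] [-0.28 -0.37 -5.76]
[ 0.5294 -0.1373] [12.71 -6.4  -5.78]
[ 0.8 -0.8  0.6  0.7 -0.1  0.4 -0.2 -0.   0.9 -0.4] mean 0.19 tip z 0.0935
```

Descend with checks: tip to z about 58 mm, then 54, then 51.

Emit:
move_arm --moves '[{"gripper": 0,"x": -0.2,"y": -0.3,"z": 2.0,"roll": 0},{"gripper": 0,"x": 0,"y": 0,"z": 1.6,"roll": 0},{"gripper": 0,"x": 0,"y": 0,"z": 0,"roll": 0},{"gripper": 0,"x": 0,"y": 0,"z": 0,"roll": 0}]'

```text
time_s: 8.2
eef_pos: [0.5094, 0.0053, 0.2309]
eef_rot: [-0.0, -0.603, 0.798, 0.001]
wrist_force: [-1.8, 1.0, 3.1]
opening: -0.0
```

Emit:
move_arm --moves '[{"gripper": 0,"x": 0,"y": 0,"z": 0.3,"roll": 0},{"gripper": 0,"x": 0,"y": 0,"z": 0,"roll": 0},{"gripper": 0,"x": 0,"y": 0,"z": 0,"roll": 0}]'

```text
time_s: 8.57
eef_pos: [0.5096, 0.0052, 0.2281]
eef_rot: [0.0, -0.603, 0.798, 0.0]
wrist_force: [-0.6, 2.0, 5.9]
opening: -0.001
```

Emit:
move_arm --moves '[{"gripper": 0,"x": 0,"y": 0,"z": 0.3,"roll": 0},{"gripper": 0,"x": 0,"y": 0,"z": 0,"roll": 0},{"gripper": 0,"x": 0,"y": 0,"z": 0,"roll": 0}]'

```text
time_s: 8.95
eef_pos: [0.5096, 0.0052, 0.2253]
eef_rot: [0.0, -0.603, 0.798, -0.0]
wrist_force: [-3.0, 2.0, 7.8]
opening: 0.001
```

```bash
python3 f.py
```

```text
[8.1 8.5 8.1 7.7 7.8 7.3 8.6 7.1 8.1 8.8] mean 8.01 tip z 0.0523
```

The middle pad takes 8.0 N at about 8 mm, so it is good. Now the right pad.

Emit:
move_arm --moves '[{"gripper": 0,"x": 0,"y": 0,"z": -4,"roll": 0},{"gripper": 0,"x": 4.3,"y": -2,"z": 0,"roll": 0},{"gripper": 0,"x": 4.3,"y": -2,"z": 0,"roll": 0},{"gripper": 0,"x": 4.3,"y": -2,"z": 0,"roll": 0},{"gripper": 0,"x": 0,"y": 0,"z": 0,"roll": 0}]'

```text
time_s: 10.07
eef_pos: [0.5324, -0.1386, 0.265]
eef_rot: [0.0, -0.601, 0.799, -0.001]
wrist_force: [-0.1, 0.3, -0.6]
opening: 0.003
```

```bash
python3 s.py;python3 f.py
```

```text
10.075 [ 0.5324 -0.1386  0.265 ] [-0.278 -0.961  0.001] 0.002760301102177147 [-0.11  0.25 -0.63]
[0.6008 0.1128] [-26.06   0.43  -5.83]
[0.5074 0.0042] [-13.04   6.39  -5.83]
[ 0.5294 -0.1373] [-0.06  0.35 -5.8 ]
[-0.2  0.6 -0.4 -0.7 -0.1  0.4  0.1  0.2  0.   0. ] mean -0.0 tip z 0.0915
```

Emit:
move_arm --moves '[{"gripper": 0,"x": 0,"y": 0.3,"z": 2.0,"roll": 0},{"gripper": 0,"x": 0,"y": 0,"z": 1.4,"roll": 0},{"gripper": 0,"x": 0,"y": 0,"z": 0,"roll": 0},{"gripper": 0,"x": 0,"y": 0,"z": 0,"roll": 0}]'

```text
time_s: 11.08
eef_pos: [0.5292, -0.1345, 0.231]
eef_rot: [-0.0, -0.603, 0.798, 0.0]
wrist_force: [-0.5, 0.6, 4.2]
opening: -0.0
```

Emit:
move_arm --moves '[{"gripper": 0,"x": 0,"y": 0,"z": 0.3,"roll": 0},{"gripper": 0,"x": 0,"y": 0,"z": 0,"roll": 0},{"gripper": 0,"x": 0,"y": 0,"z": 0,"roll": 0}]'

```text
time_s: 11.45
eef_pos: [0.5294, -0.1347, 0.2282]
eef_rot: [0.0, -0.603, 0.798, -0.0]
wrist_force: [-1.1, 1.2, 5.0]
opening: 0.0
```

Emit:
move_arm --moves '[{"gripper": 0,"x": 0,"y": 0,"z": 0.3,"roll": 0},{"gripper": 0,"x": 0,"y": 0,"z": 0,"roll": 0},{"gripper": 0,"x": 0,"y": 0,"z": 0,"roll": 0}]'

```text
time_s: 11.82
eef_pos: [0.5294, -0.1347, 0.2253]
eef_rot: [0.0, -0.603, 0.798, -0.0]
wrist_force: [-0.3, 2.7, 6.8]
opening: 0.002
```

```bash
python3 f.py; python3 s.py
```

```text
[6.6 6.4 6.7 5.7 6.8 6.1 7.1 7.1 6.8 6.9] mean 6.62 tip z 0.0523
12.325 [ 0.5294 -0.1347  0.2253] [-0.274 -0.962  0.   ] 0.0016185873962026099 [-1.57  1.62  6.92]
[0.6008 0.1128] [-25.75  -0.08  -9.77]
[0.5074 0.0042] [-12.76   5.93  -9.78]
[ 0.5294 -0.1373] [ 0.25 -0.06 -9.77]
```

The right pad takes 6.6 N at the same height, so it is good too. The left pad took only 2.9 N at 9 mm, so it is the soft one. I go above the left tag, 63 mm in plate +x from the pad axis.

Emit:
move_arm --moves '[{"gripper": 0,"x": 0,"y": 0,"z": -6,"roll": 0},{"gripper": 0,"x": -5.15,"y": -1.3,"z": 0,"roll": 0},{"gripper": 0,"x": -5.15,"y": -1.3,"z": 0,"roll": 0},{"gripper": 0,"x": -5.15,"y": -1.3,"z": 0,"roll": 0},{"gripper": 0,"x": -5.15,"y": -1.3,"z": 0,"roll": 0}]'

```text
time_s: 12.95
eef_pos: [0.6362, 0.0507, 0.2843]
eef_rot: [-0.0, -0.602, 0.798, -0.0]
wrist_force: [1.2, -0.5, 0.9]
opening: -0.001
```

Emit:
move_arm --moves '[{"gripper": 0,"x": -5.15,"y": -1.2,"z": 0,"roll": 0},{"gripper": 0,"x": 0,"y": 0,"z": 0,"roll": 0},{"gripper": 0,"x": 0,"y": 0,"z": 0,"roll": 0}]'

```text
time_s: 13.32
eef_pos: [0.6608, 0.0955, 0.2838]
eef_rot: [-0.001, -0.603, 0.798, 0.0]
wrist_force: [0.7, -0.2, 0.3]
opening: 0.002
```

```bash
cat > t.py <<'E'
from bench import ctrl
from h import *
o=ctrl.get_obs();p=o["eef_pos"]+.173*tool(o)[:,2];print("tip in left mount frame mm",((RP.T@(p[:2]-T)-L[0])*1000).round(1),"z",(p[2]*1000).round(1),o["wrist_force"].round(1),o["time_s"])
E
python3 t.py
```

```text
tip in left mount frame mm [62.2 -0.3] z 110.8 [ 0.7 -0.2  0.3] 13.325
```

Emit:
move_arm --moves '[{"gripper": 0,"x": 0,"y": 0,"z": 2.5,"roll": 0},{"gripper": 0,"x": 0,"y": 0,"z": 2.0,"roll": 0},{"gripper": 0,"x": 0,"y": 0,"z": 0,"roll": 0},{"gripper": 0,"x": 0,"y": 0,"z": 0,"roll": 0}]'

```text
time_s: 13.82
eef_pos: [0.6613, 0.095, 0.2401]
eef_rot: [0.0, -0.602, 0.798, -0.0]
wrist_force: [0.4, -0.6, -0.2]
opening: 0.0
```

Emit:
move_arm --moves '[{"gripper": 0,"x": 0,"y": -0.1,"z": 0.5,"roll": 0},{"gripper": 0,"x": 0,"y": -0.1,"z": 0.5,"roll": 0},{"gripper": 0,"x": 0,"y": -0.1,"z": 0.5,"roll": 0},{"gripper": 0,"x": 0,"y": 0,"z": 0,"roll": 0}]'

```text
time_s: 14.32
eef_pos: [0.6673, 0.0939, 0.2288]
eef_rot: [0.004, -0.602, 0.798, -0.004]
wrist_force: [4.9, -2.4, 8.2]
opening: -0.001
```

```bash
python3 t.py; python3 - <<'E'
from bench import ctrl
import cv2
a=ctrl.camera("side")["img"][200:320,200:360,::-1];b=ctrl.camera("scene")["img"][180:300,310:470,::-1]
import numpy as np
cv2.imwrite("pics/p2.png",cv2.resize(np.hstack([a,b]),(800,300),interpolation=2))
E
```

```text
tip in left mount frame mm [71.1  0.4] z 55.8 [ 4.9 -2.4  8.2] 14.325
```

View pics/p2.png

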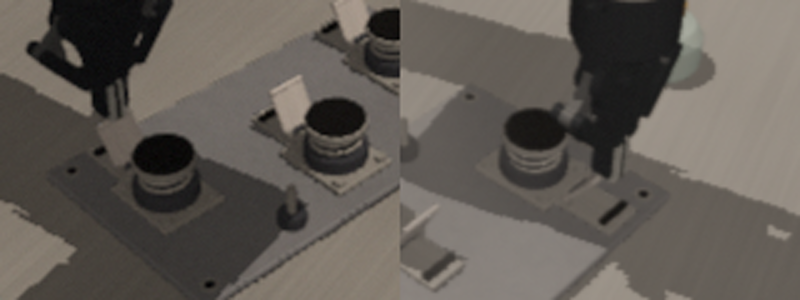

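The finger is skidding outward off the tag's upper edge, with +x force on the tool. I'll lift, start further in (nearer the pad) and push outwards.

Emit:
move_arm --moves '[{"gripper": 0,"x": 0,"y": 0,"z": -1.5,"roll": 0},{"gripper": 0,"x": 0,"y": 0,"z": -0.5,"roll": 0},{"gripper": 0,"x": 0,"y": 2.0,"z": 0,"roll": 0},{"gripper": 0,"x": 0,"y": 0,"z": 0,"roll": 0},{"gripper": 0,"x": 0,"y": 0,"z": 0,"roll": 0}]'

```text
time_s: 15.05
eef_pos: [0.645, 0.1003, 0.2446]
eef_rot: [0.0, -0.603, 0.798, -0.0]
wrist_force: [-0.4, -1.0, -0.1]
opening: -0.004
```

```bash
python3 t.py; python3 - <<'E'
from bench import ctrl
import cv2
a=ctrl.camera("side")["img"][200:320,200:360,::-1];b=ctrl.camera("wrist")["img"][:,:,::-1]
import numpy as np
cv2.imwrite("pics/p3.png",np.hstack([cv2.resize(a,(400,300),interpolation=2),cv2.resize(b,(400,300))]))
E
```

```text
tip in left mount frame mm [46.   0.1] z 71.6 [-0.4 -1.  -0.1] 15.05
```

View pics/p3.png

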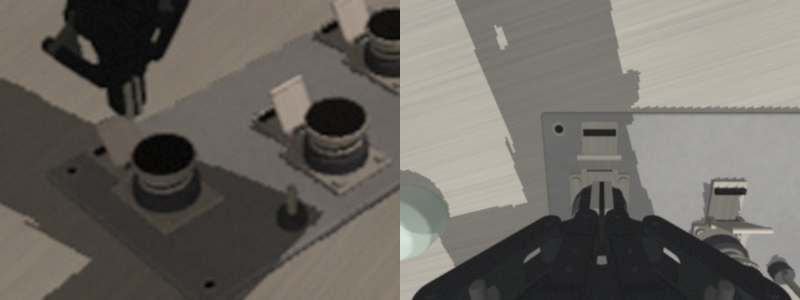

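Emit:
move_arm --moves '[{"gripper": 0,"x": 0,"y": 0.4,"z": 0,"roll": 0},{"gripper": 0,"x": 0,"y": 0,"z": 1.0,"roll": 0},{"gripper": 0,"x": 0,"y": 0,"z": 1.0,"roll": 0},{"gripper": 0,"x": 0,"y": 0,"z": 0,"roll": 0},{"gripper": 0,"x": 0,"y": 0,"z": 0,"roll": 0}]'

```text
time_s: 15.78
eef_pos: [0.641, 0.1013, 0.2244]
eef_rot: [-0.0, -0.603, 0.798, 0.0]
wrist_force: [0.4, -1.0, 0.2]
opening: -0.0
```

```bash
python3 t.py
```

```text
tip in left mount frame mm [41.7  0. ] z 51.4 [ 0.4 -1.   0.2] 15.775
```

Down in the gap with no contact. Now I push outwards and down.

Emit:
move_arm --moves '[{"gripper": 0,"x": 0,"y": -0.6,"z": 0,"roll": 0},{"gripper": 0,"x": 0,"y": -0.6,"z": 0.2,"roll": 0},{"gripper": 0,"x": 0,"y": -0.6,"z": 0.4,"roll": 0},{"gripper": 0,"x": 0,"y": -0.5,"z": 0.5,"roll": 0},{"gripper": 0,"x": 0,"y": 0,"z": 0,"roll": 0}]'

```text
time_s: 16.4
eef_pos: [0.6633, 0.0948, 0.213]
eef_rot: [-0.0, -0.603, 0.798, 0.0]
wrist_force: [0.2, -0.3, -0.0]
opening: -0.003
```

```bash
python3 t.py
```

```text
tip in left mount frame mm [64.9 -0.2] z 40.0 [ 0.2 -0.3 -0. ] 16.4
```

Emit:
move_arm --moves '[{"gripper": 0,"x": 0,"y": -0.3,"z": 0.5,"roll": 0},{"gripper": 0,"x": 0,"y": -0.2,"z": 0.4,"roll": 0},{"gripper": 0,"x": 0,"y": 0,"z": 0.4,"roll": 0},{"gripper": 0,"x": 0,"y": 0,"z": 0,"roll": 0},{"gripper": 0,"x": 0,"y": 0,"z": 0,"roll": 0}]'

```text
time_s: 17.02
eef_pos: [0.6678, 0.0937, 0.2006]
eef_rot: [-0.0, -0.603, 0.798, 0.0]
wrist_force: [0.1, 0.1, 1.2]
opening: -0.001
```

```bash
python3 t.py
```

```text
tip in left mount frame mm [69.6  0. ] z 27.6 [0.1 0.1 1.2] 17.025
```

Down a little more until there is a firm contact.

Emit:
move_arm --moves '[{"gripper": 0,"x": 0,"y": 0,"z": 0.2,"roll": 0},{"gripper": 0,"x": 0,"y": 0,"z": 0.2,"roll": 0},{"gripper": 0,"x": 0,"y": 0,"z": 0,"roll": 0},{"gripper": 0,"x": 0,"y": 0,"z": 0,"roll": 0}]'

```text
time_s: 17.52
eef_pos: [0.6681, 0.0936, 0.197]
eef_rot: [0.0, -0.603, 0.798, -0.0]
wrist_force: [0.4, -0.3, 2.0]
opening: -0.001
```

```bash
python3 t.py
```

```text
tip in left mount frame mm [70.1  0.1] z 24.0 [ 0.4 -0.3  2. ] 17.525
```

Emit:
move_arm --moves '[{"gripper": 0,"x": 0,"y": 0,"z": 0.2,"roll": 0},{"gripper": 0,"x": 0,"y": 0,"z": 0,"roll": 0},{"gripper": 0,"x": 0,"y": 0,"z": 0,"roll": 0}]'

```text
time_s: 17.9
eef_pos: [0.6682, 0.0937, 0.1967]
eef_rot: [0.0, -0.603, 0.798, -0.0]
wrist_force: [-4.8, -0.7, 13.0]
opening: 0.0
```

```bash
python3 t.py
```

```text
tip in left mount frame mm [70.2  0.2] z 23.7 [-4.8 -0.7 13. ] 17.9
```

The force jumped to 13 N at tip z 23.7 mm, so the tag is at its stop. I back off and look.

Emit:
move_arm --moves '[{"gripper": 0,"x": 0,"y": 0,"z": -3,"roll": 0},{"gripper": 0,"x": 0,"y": 0,"z": -5,"roll": 0},{"gripper": 0,"x": 0,"y": 4,"z": -5,"roll": 0},{"gripper": 0,"x": 0,"y": 4,"z": -3,"roll": 0},{"gripper": 0,"x": 0,"y": 0,"z": 0,"roll": 0}]'

```text
time_s: 18.52
eef_pos: [0.5906, 0.1163, 0.3564]
eef_rot: [0.002, -0.603, 0.798, -0.001]
wrist_force: [0.6, -0.1, 0.3]
opening: 0.001
```

Emit:
move_arm --moves '[{"gripper": 0,"x": 5,"y": 3,"z": 0,"roll": 0},{"gripper": 0,"x": 5,"y": 3,"z": 0,"roll": 0},{"gripper": 0,"x": 0,"y": 0,"z": 0,"roll": 0},{"gripper": 0,"x": 0,"y": 0,"z": 0,"roll": 0}]'

```text
time_s: 19.02
eef_pos: [0.5074, 0.0352, 0.3531]
eef_rot: [0.0, -0.602, 0.798, 0.0]
wrist_force: [0.2, 0.3, -0.4]
opening: -0.002
```

```bash
python3 t.py; python3 - <<'E'
from bench import ctrl
import cv2
a=ctrl.camera("side")["img"][190:330,210:430,::-1];b=ctrl.camera("wrist")["img"][:,:,::-1]
import numpy as np
cv2.imwrite("pics/p4.png",np.hstack([cv2.resize(a,(400,300),interpolation=2),cv2.resize(b,(400,300))]))
E
```

```text
tip in left mount frame mm [ -68.5 -100.2] z 180.1 [ 0.2  0.3 -0.4] 19.025
```

View pics/p4.png

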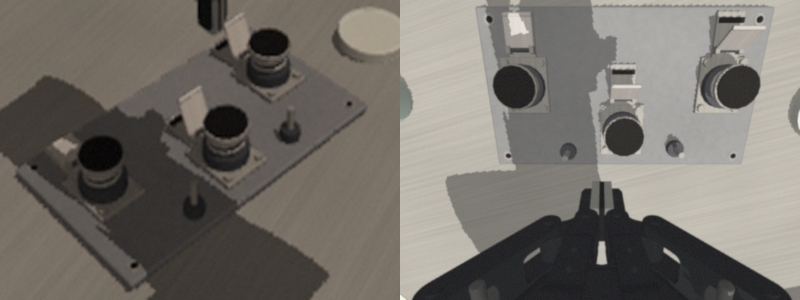

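The left tag lies flat (wrist view, about (517,30)). The other two tags stand, the pads are up and the screws are in place.

```bash
python3 -c "
from bench import ctrl
print(ctrl.hand_in())"
```

```text
the job is handed in; nothing more can be done
None
```

I found the soft mount on the left, folded its tag down flat, and handed the job in at about 19 s of the 58 s allowed. The hand-in gives no verdict.

| Pad, in the order pressed | Force | Approximate depth |
|---|---|---|
| Left | 2.9 N | 9 mm |
| Left, pressed further | 4.0 N | 11 mm |
| Middle | 8.0 N | 8 mm |
| Right | 6.6 N | 8 mm |

- **Tag:** My first try from above skidded outwards off the tag's upper edge at about 8 N. I lifted, came in between the pad and the tag, and folded it outwards. It met its stop with the fingertip at about 24 mm, where the force jumped to 13 N.
- **Last checks:** The final pictures show the left tag flat, the other two standing, all pads up and the screws upright. The dish and burner are only partly in view there, and I took no final measurement of any loose part. The arm was clear of everything.
- **Disagreement:** The scene and side cameras differed by about 7 mm on the pad positions. I used a position between them, adjusted with the wrist camera, which matched the plate's corners to about 4 mm.

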